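# Ease the traction tensioner back to its red tooth

## Robot

A 6-joint arm with a two-finger parallel gripper is mounted at the origin on a cart in front of the work surface, level with it; the furniture and walls round the work are solid. World frame = base frame: x ahead of the robot, y to its left, z up, the work surface at z = 0. Lengths are in m, angles in rad, forces in N, time in s.
With the tool pointing down it reaches from about 0.375 to 0.9 m from the base axis. Payload 3.1 kg.
Tool frame: the origin (TCP) lies between the finger pads; the fingertips stand manip.finger_overhang ahead of it and the grasp point (between the pads) lies 5 mm behind it (manip.finger_overhang is the distance from the TCP to the fingertips, in m); z points along the fingers, y is the line along which they close (so a half turn about z gives the same grasp; the last joint's range is limited). The gripper opens to 85 mm and grips with 20 to 120 N. Pads are 22 mm wide; open, the fingers measure 114 mm over their backs; the gripper's body (76 mm by 85 mm) begins 54 mm behind the grasp point. The pads swing forward as they close: fully open they stand 13 mm farther back than shut.
Start: joints at [-1.446, 0.527, 1.433, -0, 1.181, -0.178], TCP at [0.187, -0.596, 0.245] pointing down, gripper open.
Joint ranges: [-3.08, 3.08], [-0.75, 2.2], [0.22, 2.44], [-1.43, 4.57], [0, 2.65], [-2.85, 2.85]. Speed limits (rad/s): [2.79, 2.79, 3.14, 3.14, 3.14, 3.14].

## Interface

Orientations are given as a unit quaternion [x, y, z, w].
In Python, from station import manip gives the robot as it stands.
- The arm moves only by the tool drive_tool, never from a script. Its argument "plan" is a list of rows, each a list of 7 numbers: the shift along the tool's x, y, z in m, then the turn, a rotation vector about the tool's x, y, z in degrees, then the opening, from -1 (shut) to 1 (fully open). In form: [[x, y, z, wx, wy, wz, gripper], ...]. A call has 1 to 10 rows; each row shifts and turns the commanded pose from where the row before left it, along the tool's axes as they then stand; what a row does not reach is not made up. A row lasts 1/10 s, in which the tool goes at most 50 mm and 8.59 degrees, less where a joint would pass 70% of its speed; a pose out of reach is approached as far as the arm can. A call is refused whole if a number of a shift passes 0.05 or a number of a turn 8.59, either way. A call with a gripper value outside its range is refused whole. The fingers move at their own pace and stop on an object; "newtons" is the grip in N (left out, the last holds). Time passes only in rows, so rows that do not move let the fingers close. It gives the time, the measured TCP pose, the force, the opening and the grip force at its end, in the units of the state.
- manip.sense(): the state, without advancing time (a new reading comes with each control period).
- manip.snapshot(name): name is "side" or "top" or "wrist"; returns a dict with "image" (384x512x3 uint8, red, green, blue), "z_map" (384x512 float32, m along the optical axis (not along the pixel's ray), 0 where there is no reading), "fov_y" (degrees; the focal length in pixels is half the picture's height over the tangent of half this angle, whatever the lens; pixels are square), "cx", "cy" (the principal point, pixels), "k1" (the pictures are not rectified: a ray, as slopes to the right and down, at radius r is drawn at 1 + k1 r^2 times it, then the intrinsics apply), "extrinsics" (4x4, takes a point from camera to world coordinates); the wrist camera has in their place "mount" (4x4, takes a point from camera to tool coordinates, whose origin is the TCP and whose axes are the flange's). Camera axes: x right, y up, looking along -z (the intrinsics and any distortion apply to the point x, -y, -z); pixel columns grow to the right and rows downward; lengths in m; the calibration is good to about 2 mm. A picture is of the moment at which its call begins: read the wrist's pose just before it.
- manip.sign_off(): hands the job in; it is judged then, once.
The state is a dict: "t": time; "q": joint angles; "qd": joint speeds; "tau": joint torques, N m; "tcp_pos": TCP position; "tool_rot": TCP orientation; "force": force on the tool from outside, world axes, zero at the start; "ft_torque": the same for the moment, N m; "finger_gap": opening from 0.0 (shut) to 1.0 (fully open); "gripper_force": force on a finger pad.
Only numpy, scipy, OpenCV 4.12 (cv2) and the standard library are available. Lean on these libraries where they do the work, as an engineer would, in place of code of your own. Each camera call takes 0.05 s, during which the arm holds its last target. There are 200 camera calls.

## Task

The spring drum of the traction tensioner on the desk has been wound too far for the next patient. Press the black pad of the orange pawl down gently (never with more than about 16 newtons; it soon meets a rubber buffer) and hold it there while the toothed wheel turns back by itself, then let the pawl drop home in time to catch the red tooth. Once the red tooth rests on the pawl, slide the yellow keeper knob fully home to lock it.

Things in the scene. Friction and masses are not known exactly. Their poses are not given: they have to be found in the camera images.
- tensioner: White base plate 215 x 150 x 10 mm fixed to the desk, yaw varies; origin at its underside, in the plane of pawl and wheel. Frame, mm: z up, x from pad to wheel, y left looking along x. Pawl pin at x -18, z 87; axle at x 50, z 62-68; keeper on +y side; bracket at x 35 up to z 162. Blue drum on -y side, striped in line with each tooth; the broad red stripe (red tooth) on top means: drop now.
- pawl: Orange rocker on a level pin along the tensioner's y (origin). Pressing the black pad on its -x tail down lifts its nose, at +x, out of the toothed wheel. Let go, a spring drops it home at once (tail level): it pushes the pad up with 3 N at home, 5 N after 10 mm of pad travel, plus up to 5 N of rubbing on the loaded tooth, which vanishes as the nose comes free.
- pawl_pad (a point): Centre of the pad's top, 26 x 28 mm; at home at x -78, y 0, z 96 mm of the tensioner, 60 mm from the pin. The travel that frees the wheel varies (4 to 10 mm, as the wheel's bearing block stands at varied heights) and must be felt: 1 to 2 mm after it the nose meets a rubber buffer and the pad's force rises 6 N per mm. With 10 to 13 N on the pad the pawl is on the buffer and the wheel free.
- drum (a joint): Turn of steel wheel (10 teeth, one red) and drum, rad, growing as its spring turns it back, top towards the pad, at 0.2 to 0.35 rad/s while the pawl is clear. A tooth rests on the pawl every 0.628 (plus 0 to 0.08): 1.26 or 1.88 at the start, settled within 3 s; the red one, 3 or 2 teeth behind, at 3.14. A dropped pawl catches the next tooth: drop after 2.60, well before 3.14, best near 2.8.
- keeper (a joint): Travel of the keeper bolt, m: 0 fully home against a stop (steel tongue under the pawl's tail, locking it), 0.019 to 0.026 open at the start. It closes towards the tensioner's -y, against about 3 N of friction, and stays where it is left. It goes home only when the pawl is home.
- keeper_knob (a point): Centre of the top of the upright round yellow keeper knob, 16 mm in diameter, 28 mm tall, top 115 mm above the desk; at x -54 mm of the tensioner, y +40 mm when home and up to +66 mm when open. Free space on its +y side.

How it is judged:
On the way, in this order (a step that is already met when the one before it is completed fails the run):
1. the pawl is held lifted and the drum has turned back more than a quarter tooth past where it was held (value of joint drum above 2.15 rad and z of pawl_pad in the frame of tensioner below 0.0935 m), for 0.2 s.
2. the pawl has dropped home in front of the red tooth, the keeper still open (value of joint drum between 2.55 and 3.29 rad and z of pawl_pad in the frame of tensioner above 0.0945 m and value of joint keeper above 0.006 m), for 0.2 s.
At the end, for the whole second after the job is handed in: The red tooth rests on the pawl (drum between 3.08 and 3.29 rad and still), the pawl is home (its pad within about 1.4 mm of its rest height) and the keeper is home to within 3 mm (value of joint drum between 3.08 and 3.29 rad and velocity of joint drum below 0.03 rad/s and z of pawl_pad in the frame of tensioner above 0.0945 m and value of joint keeper below 0.003 m); the robot touches nothing.
It fails at once if the pawl is pressed with more than 16 N (contact force between any of the fingers, the arm and pawl above 16 N).
It also fails if it takes over 61 s, if anything falls off the work surface, if the arm or the gripper's body presses on something with over 40 N, if the wrist force passes 120 N, or if a joint passes its speed limit or range.

## Working session

There is one attempt and no reset: what is moved stays moved. The work goes in short steps, Python scripts to look and compute and a tool call to move; the robot and the scene stay as the last step left them, time stands still between calls to the robot, and variables do not carry over. Pictures are saved under pics/ and viewed, at most 10 in all, crops included, and the job is handed in when it is done.

Besides the shell and the picture viewer there is one more tool, called after "Emit:" by a JSON object that holds its "op" and its "data". drive_tool: Moves the arm, as the interface text tells. Its arguments: {"type":"object","properties":{"plan":{"type":"array"},"newtons":{"type":"number"}},"required":["plan"]}

```bash
mkdir -p pics; ls
cat > h.py <<'E'
import numpy as np, cv2
from station import manip
def snap(n):
    s=manip.sense(); d=manip.snapshot(n); d['s']=s; return d
def K(d):
    f=192/np.tan(np.radians(d['fov_y'])/2); return f
def ext(d):
    if 'extrinsics' in d: return np.array(d['extrinsics'])
    from scipy.spatial.transform import Rotation as R
    T=np.eye(4);T[:3,:3]=R.from_quat(d['s']['tool_rot']).as_matrix();T[:3,3]=d['s']['tcp_pos'];return T@np.array(d['mount'])
def world(d):
    "all pixels -> world HxWx3 (nan where none)"
    f=K(d);v,u=np.mgrid[0:384,0:512].astype(float)
    x=(u-d['cx'])/f;y=(v-d['cy'])/f;a,b=x.copy(),y.copy()
    for _ in range(20):
        r=1+d['k1']*(a*a+b*b);a,b=x/r,y/r
    z=d['z_map'].astype(float);z=np.where(z>0,z,np.nan)
    P=np.stack([a*z,-b*z,-z,np.ones_like(z)],-1)
    return (P@ext(d).T)[...,:3]
def save(d,name,crop=None,s=1):
    im=d['image'][:,:,::-1]
    if crop: im=im[crop[1]:crop[3],crop[0]:crop[2]]
    cv2.imwrite('pics/'+name,cv2.resize(im,None,fx=s,fy=s,interpolation=cv2.INTER_CUBIC))
E
python3 - <<'E'
from h import *
import pickle
s=manip.sense();print({k:np.round(v,3) for k,v in s.items()},manip.finger_overhang)
a=snap('top');b=snap('side')
pickle.dump((a,b),open('ab.pkl','wb'))
cv2.imwrite('pics/a.png',np.vstack([a['image'],b['image']])[:,:,::-1][:, :] if 0 else cv2.resize(np.hstack([a['image'],b['image']])[:,:,::-1],(800,300)))
save(a,'top.png',s=1.5);save(b,'side.png',s=1.5)
for d in(a,b):print(d['fov_y'],d['k1'],np.round(ext(d),3).tolist())
E
```

```text
pics
{'t': np.float64(0.0), 'q': array([-1.446,  0.528,  1.434, -0.   ,  1.181, -0.178]), 'qd': array([-0.   ,  0.001,  0.   ,  0.003,  0.001,  0.   ]), 'tau': array([-1.0000e-03, -4.4236e+01, -1.7803e+01, -0.0000e+00,  8.0000e-03,
        0.0000e+00]), 'tcp_pos': array([ 0.187, -0.596,  0.244]), 'tool_rot': array([ 0.988,  0.151,  0.   , -0.001]), 'force': array([ 0.704, -1.119,  0.371]), 'ft_torque': array([ 0.005,  0.057, -0.029]), 'gripper_force': np.float64(0.0), 'finger_gap': np.float64(0.999)} 0.014
43.388029838668245 -0.021589738504549382 [[-0.011, 0.997, -0.076, 0.502], [-1.0, -0.01, 0.013, 0.061], [0.012, 0.076, 0.997, 0.945], [0.0, 0.0, 0.0, 1.0]]
49.53581105440605 -0.0980031847079904 [[0.998, -0.02, 0.064, 0.601], [0.066, 0.455, -0.888, -0.695], [-0.011, 0.89, 0.456, 0.502], [0.0, 0.0, 0.0, 1.0]]
```

View pics/top.png

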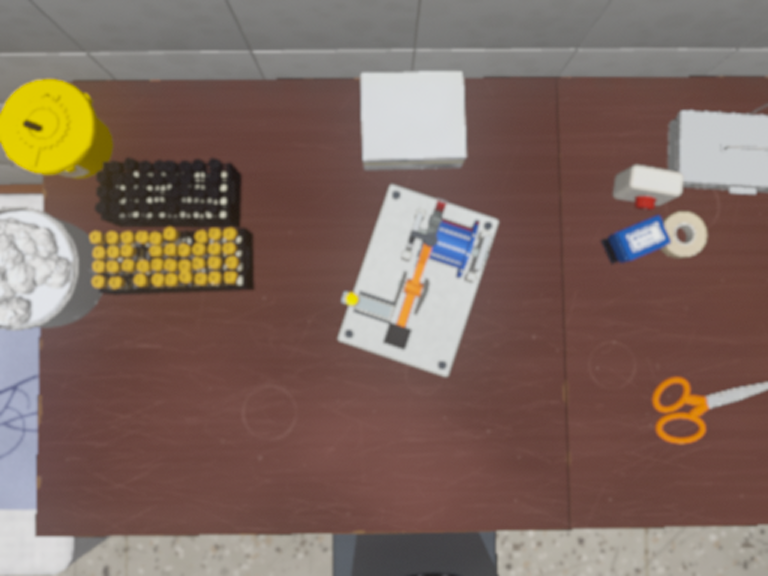

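View pics/side.png

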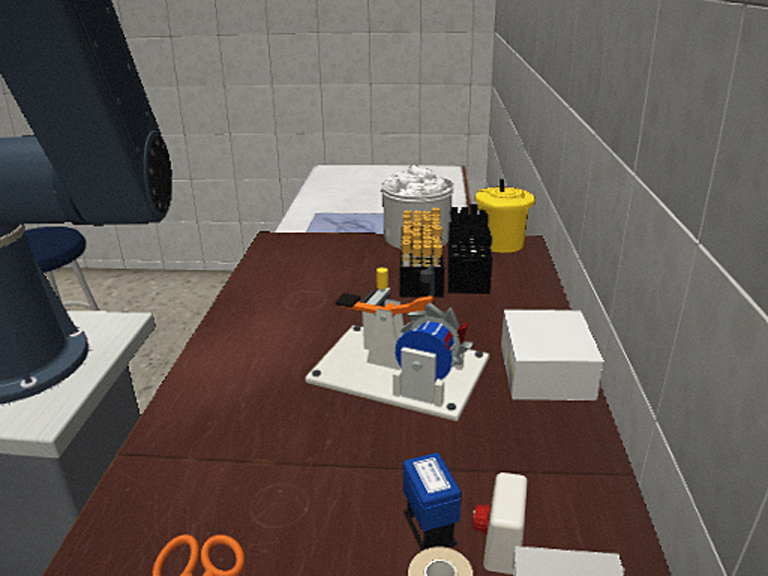

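Top view: pad at about (397,336) and knob at (350,298), in 1.5x pixels. The drum, with its stripes, is at (455,243). The side view shows the drum's face clearly at (427,348).

Run:
```python
from h import *
import pickle
a,b=pickle.load(open('ab.pkl','rb'))
for d,n in((a,'top'),(b,'side')):
    W=world(d);I=d['image'].astype(int);hsv=cv2.cvtColor(d['image'],cv2.COLOR_RGB2HSV)
    reg=(abs(W[...,0]-.5)<.2)&(abs(W[...,1]-.06)<.16)&(W[...,0]<.62)
    z=W[...,2]
    def st(m,l):
        p=W[m];print(n,l,m.sum(),np.round(np.median(p,0),4),np.round(p.min(0),4),np.round(p.max(0),4)) if m.sum() else print(n,l,0)
    st(reg&(hsv[...,0]>22)&(hsv[...,0]<35)&(hsv[...,1]>150)&(z>.1)&(z<.13),'knob')
    st(reg&(hsv[...,2]<70)&(z>.08)&(z<.11),'pad')
    o=reg&(hsv[...,0]>5)&(hsv[...,0]<18)&(hsv[...,1]>150)&(z>.07)&(z<.12)
    st(o,'orange')
    w=reg&(abs(z-.01)<.004)
    st(w,'plate')
    if n=='top':
        r=cv2.minAreaRect(W[w][:,:2].astype(np.float32)*1000);print(r)
        p=W[o][:,:2];u,s,v=np.linalg.svd(p-p.mean(0));print('orange dir',np.degrees(np.arctan2(v[0,1],v[0,0])))
    pk=W[o]
```

```text
top knob 45 [0.535  0.0976 0.1159] [0.5297 0.0908 0.1125] [0.5419 0.1028 0.1196]
top pad 0
top orange 264 [0.5472 0.0262 0.0956] [0.5035 0.0076 0.0878] [0.5941 0.0442 0.1197]
top plate 4265 [0.5248 0.0203 0.0107] [ 0.3012 -0.0908  0.006 ] [0.62   0.2129 0.014 ]
((459.1625671386719, 62.726661682128906), (319.1614685058594, 301.357177734375), 2.2022945880889893)
orange dir 161.075403420085
side knob 51 [0.536  0.0915 0.1097] [0.531  0.0876 0.1002] [0.5421 0.1007 0.1181]
side pad 179 [0.5031 0.0442 0.0963] [ 0.4783 -0.0054  0.08  ] [0.6156 0.0954 0.1084]
side orange 290 [0.5607 0.0199 0.097 ] [0.4856 0.002  0.0721] [0.6096 0.0633 0.1199]
side plate 1753 [ 0.507  -0.0108  0.0109] [ 0.4413 -0.0837  0.006 ] [0.6197 0.1169 0.014 ]
```

Run:
```python
from h import *
import pickle
a,b=pickle.load(open('ab.pkl','rb'))
W=world(a);hsv=cv2.cvtColor(a['image'],cv2.COLOR_RGB2HSV)
v,u=np.mgrid[0:384,0:512];z=W[...,2]
m=(u>222)&(u<335)&(v>120)&(v<253)&(hsv[...,1]<60)&(hsv[...,2]>120)&(abs(z-.01)<.006)
r=cv2.minAreaRect(W[m][:,:2].astype(np.float32)*1000);print(r,np.round(cv2.boxPoints(r)))
m=(u>252)&(u<280)&(v>210)&(v<236)&(hsv[...,2]<90)&(z>.08)
print(m.sum(),hsv[224,264],W[224,264]);p=W[m]
if len(p):
    r=cv2.minAreaRect(p[:,:2].astype(np.float32)*1000);print(np.median(p,0),r)
for th in (-17,-18,-19,-20):
    t=np.radians(th);R=np.array([[np.cos(t),-np.sin(t)],[np.sin(t),np.cos(t)]])
    pad=np.median(p,0)[:2] if len(p) else W[224,264,:2]
    print(th,'knob rel pad in tens.',R.T@(np.array([.5355,.0972])-pad))
```

```text
((562.994384765625, 14.454803466796875), (152.24270629882812, 219.19631958007812), 70.61553192138672) [[434. -21.]
 [641. -94.]
 [692.  50.]
 [485. 123.]]
138 [ 8 13 79] [0.49134721 0.0462379  0.09598797]
[0.49143333 0.04614937 0.09670747] ((491.95208740234375, 45.40760040283203), (21.123779296875, 19.324840545654297), 70.97151947021484)
-17 knob rel pad in tens. [0.0272154  0.06170381]
-18 knob rel pad in tens. [0.02613438 0.06216939]
-19 knob rel pad in tens. [0.02504539 0.06261602]
-20 knob rel pad in tens. [0.02394878 0.06304359]
```

Emit:
{"op": "drive_tool", "data": {"plan": [[0.0322,-0.0347,0,0,0,0,-1],[0.0322,-0.0347,0,0,0,0,-1],[0.0322,-0.0347,0,0,0,0,-1],[0.0322,-0.0347,0,0,0,0,-1],[0.0322,-0.0347,0,0,0,0,-1],[0.0322,-0.0347,0,0,0,0,-1],[0.0322,-0.0347,0,0,0,0,-1],[0.0322,-0.0347,0,0,0,0,-1],[0.0322,-0.0347,0,0,0,0,-1],[0.0322,-0.0347,0,0,0,0,-1]]}}

```text
t: 1.1
tcp_pos: [0.3908, -0.167, 0.2452]
tool_rot: [0.989, 0.151, -0.0, -0.0]
force: [-0.1, -0.9, -0.3]
finger_gap: 0.0
gripper_force: 0.0
```

Emit:
{"op": "drive_tool", "data": {"plan": [[0.0322,-0.0347,0,0,0,0,-1],[0.0322,-0.0347,0,0,0,0,-1],[0.0322,-0.0347,0,0,0,0,-1],[0.0322,-0.0347,0,0,0,0,-1],[0.0322,-0.0347,0,0,0,0,-1],[0,0,0,0,0,7.4,-1],[0,0,0,0,0,7.4,-1],[0,0,0,0,0,7.4,-1],[0,0,0,0,0,7.4,-1],[0,0,0,0,0,7.2,-1]]}}

```text
t: 2.1
tcp_pos: [0.4918, 0.045, 0.245]
tool_rot: [0.985, -0.171, -0.0, 0.0]
force: [0.7, -0.2, -0.1]
finger_gap: -0.001
gripper_force: 0.0
```

```bash
cat > rel.py <<'E'
from h import *
from scipy.spatial.transform import Rotation as R
s=manip.sense();M=R.from_quat(s['tool_rot'])
print('t',s['t'],'tcp',np.round(s['tcp_pos'],4),'F',np.round(s['force'],2),'gap',s['finger_gap'],'yaw',np.degrees(np.arctan2(M.as_matrix()[1,0],M.as_matrix()[0,0])),'zax',np.round(M.as_matrix()[:,2],4))
print('to pad (tool)',np.round(M.inv().apply(np.array([.4917,.0458,.0965+.014])-s['tcp_pos']),4))
E
python3 rel.py
python3 - <<'E'
from h import *
w=snap('wrist');b=snap('side');a=snap('top')
cv2.imwrite('pics/w1.png',np.hstack([cv2.resize(w['image'],(400,300)),cv2.resize(b['image'][180:300,180:340],(400,300))])[:,:,::-1])
E
```

```text
t 2.1 tcp [0.4918 0.045  0.245 ] F [ 0.66 -0.2  -0.06] gap -0.0014254688430225954 yaw -19.674616305071847 zax [-9.e-04  1.e-04 -1.e+00]
to pad (tool) [-0.0003 -0.0007  0.1345]
```

View pics/w1.png

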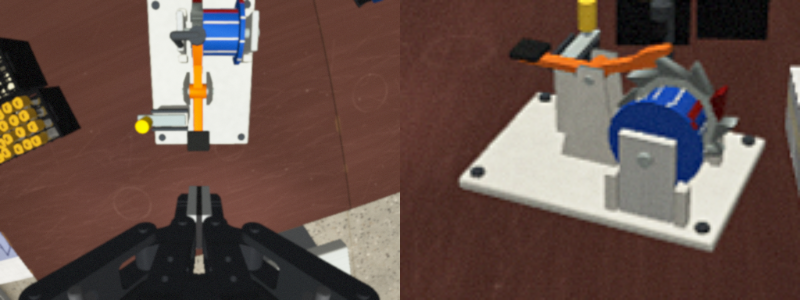

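Emit:
{"op": "drive_tool", "data": {"plan": [[0,0,0.03,0,0,0,-1],[0,0,0.03,0,0,0,-1],[0,0,0.03,0,0,0,-1],[0,0,0.03,0,0,0,-1],[0,0,0.009,0,0,0,-1],[0,0,0,0,0,0,-1]]}}

```text
t: 2.85
tcp_pos: [0.4914, 0.0448, 0.1152]
tool_rot: [0.986, -0.168, -0.002, 0.0]
force: [0.3, 0.3, 0.6]
finger_gap: -0.0
gripper_force: 0.0
```

```bash
python3 rel.py
python3 - <<'E'
from h import *
b=snap('side');a=snap('top');w=snap('wrist')
cv2.imwrite('pics/s2.png',np.vstack([np.hstack([cv2.resize(b['image'][185:285,210:330],(384,320),interpolation=2),cv2.resize(a['image'][125:225,260:380],(384,320),interpolation=2)]),np.hstack([cv2.resize(w['image'],(384,280)),cv2.resize(a['image'],(384,280))])])[:,:,::-1])
E
```

```text
t 2.85 tcp [0.4914 0.0448 0.1152] F [0.29 0.27 0.65] gap -0.0003567009029414641 yaw -19.323033941158588 zax [-3.3e-03  4.0e-04 -1.0e+00]
to pad (tool) [ 0.     -0.001   0.0047]
```

View pics/s2.png

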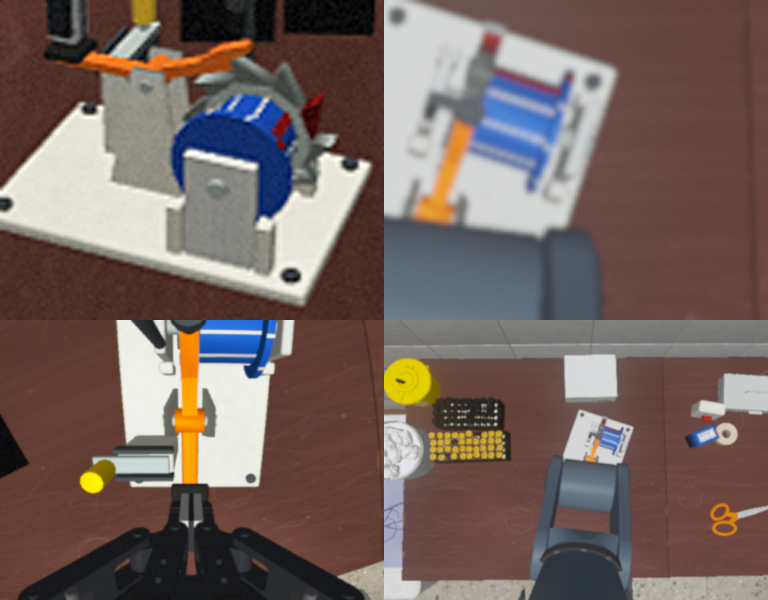

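The side and top crops both show the drum unobstructed. In the side crop the red stripe is on the far flank at (285,130). The fingertips sit about 5 mm above the pad.

```bash
cat > drum.py <<'E'
from h import *
def drum(v=('side','top')):
    t=np.radians(-19.4);R=np.array([[np.cos(t),-np.sin(t)],[np.sin(t),np.cos(t)]])
    for n in v:
        d=snap(n);W=world(d);hsv=cv2.cvtColor(d['image'],cv2.COLOR_RGB2HSV)
        L=W.copy();L[...,:2]=(W[...,:2]-[.5653,.0199])@R
        red=((hsv[...,0]<6)|(hsv[...,0]>170))&(hsv[...,1]>150)&(hsv[...,2]>60)&(abs(L[...,0]-50)<1e9)
        m=red&(L[...,1]<-.012)&(L[...,1]>-.06)&(abs(L[...,0]-.05)<.05)&(L[...,2]>.03)&(L[...,2]<.13)
        if m.sum()<2: print(n,'no red',m.sum());continue
        p=L[m];phi=np.arctan2(p[:,2]-.065,p[:,0]-.05)
        print(n,'t %.2f'%d['s']['t'],m.sum(),'xyz',np.round(np.median(p,0),4),'r %.4f'%np.median(np.hypot(p[:,0]-.05,p[:,2]-.065)),'phi %.3f [%.2f %.2f] -> drum~%.3f'%(np.median(phi),phi.min(),phi.max(),2.8+np.median(phi)-np.pi/2))
if __name__=='__main__':
    import sys;drum(sys.argv[1:] or ('side','top'))
E
python3 drum.py
```

```text
side t 3.00 20 xyz [ 0.0725 -0.0228  0.0833] r 0.0288 phi 0.679 [0.57 0.77] -> drum~1.908
top no red 0
```

Emit:
{"op": "drive_tool", "data": {"plan": [[0,-0.001,0.002,0,0,0,-1],[0,0,0.001,0,0,0,-1],[0,0,0.001,0,0,0,-1],[0,0,0,0,0,0,-1]]}}

```text
t: 3.5
tcp_pos: [0.4924, 0.0458, 0.1123]
tool_rot: [0.986, -0.168, -0.0, 0.0]
force: [-0.2, 1.1, -1.1]
finger_gap: -0.003
gripper_force: 0.0
```

Emit:
{"op": "drive_tool", "data": {"plan": [[0,0,0.001,0,0,0,-1],[0,0,0.001,0,0,0,-1],[0,0,0.001,0,0,0,-1],[0,0,0,0,0,0,-1]]}}

```text
t: 3.9
tcp_pos: [0.4924, 0.0458, 0.1095]
tool_rot: [0.986, -0.168, -0.0, -0.0]
force: [-1.3, -0.4, 3.4]
finger_gap: 0.0
gripper_force: 1.7
```

Emit:
{"op": "drive_tool", "data": {"plan": [[0,0,0.001,0,0,0,-1],[0,0,0.001,0,0,0,-1],[0,0,0,0,0,0,-1]]}}

```text
t: 4.2
tcp_pos: [0.4923, 0.0458, 0.1077]
tool_rot: [0.986, -0.168, -0.0, -0.0]
force: [-2.0, -1.2, 5.8]
finger_gap: -0.0
gripper_force: 3.0
```

Emit:
{"op": "drive_tool", "data": {"plan": [[0,0,0.001,0,0,0,-1],[0,0,0.001,0,0,0,-1],[0,0,0,0,0,0,-1]]}}

```text
t: 4.5
tcp_pos: [0.492, 0.0459, 0.1056]
tool_rot: [0.986, -0.168, -0.0, -0.0]
force: [-1.7, 0.4, 3.7]
finger_gap: -0.003
gripper_force: 2.3
```

```bash
python3 drum.py side
```

```text
side t 4.50 20 xyz [ 0.073  -0.0258  0.0841] r 0.0290 phi 0.696 [0.58 0.78] -> drum~1.925
```

Emit:
{"op": "drive_tool", "data": {"plan": [[0,0,0.0007,0,0,0,-1],[0,0,0,0,0,0,-1]]}}

```text
t: 4.75
tcp_pos: [0.492, 0.0459, 0.1047]
tool_rot: [0.986, -0.168, -0.001, -0.0]
force: [-1.9, 0.6, 6.0]
finger_gap: 0.004
gripper_force: 3.1
```

```bash
python3 drum.py side
```

```text
side t 4.75 23 xyz [ 0.0715 -0.0225  0.0847] r 0.0285 phi 0.743 [0.64 0.84] -> drum~1.972
```

Emit:
{"op": "drive_tool", "data": {"plan": [[0,0,0.0007,0,0,0,-1],[0,0,0,0,0,0,-1]]}}

```text
t: 5.0
tcp_pos: [0.492, 0.0459, 0.1043]
tool_rot: [0.986, -0.168, -0.0, -0.0]
force: [-3.4, 0.9, 8.8]
finger_gap: 0.005
gripper_force: 4.7
```

```bash
python3 drum.py side
```

```text
side t 5.00 20 xyz [ 0.0701 -0.0235  0.0863] r 0.0288 phi 0.816 [0.71 0.91] -> drum~2.045
```

Emit:
{"op": "drive_tool", "data": {"plan": [[0,0,0.0001,0,0,0,-1],[0,0,0,0,0,0,-1],[0,0,0,0,0,0,-1],[0,0,0,0,0,0,-1],[0,0,0,0,0,0,-1],[0,0,0,0,0,0,-1],[0,0,0,0,0,0,-1],[0,0,0,0,0,0,-1]]}}

```text
t: 5.85
tcp_pos: [0.492, 0.0459, 0.1043]
tool_rot: [0.986, -0.168, -0.0, -0.0]
force: [-2.7, 0.6, 8.8]
finger_gap: 0.0
gripper_force: 4.7
```

```bash
python3 drum.py side
```

```text
side t 5.85 23 xyz [ 0.0656 -0.0253  0.0903] r 0.0288 phi 1.023 [0.92 1.11] -> drum~2.252
```

Emit:
{"op": "drive_tool", "data": {"plan": [[0,0,0,0,0,0,-1],[0,0,0,0,0,0,-1],[0,0,0,0,0,0,-1],[0,0,0,0,0,0,-1],[0,0,0,0,0,0,-1],[0,0,0,0,0,0,-1],[0,0,0,0,0,0,-1],[0,0,0,0,0,0,-1],[0,0,0,0,0,0,-1],[0,0,0,0,0,0,-1]]}}

```text
t: 6.9
tcp_pos: [0.492, 0.0459, 0.1043]
tool_rot: [0.986, -0.168, -0.0, -0.0]
force: [-3.5, 1.3, 9.7]
finger_gap: 0.002
gripper_force: 4.7
```

```bash
python3 drum.py side top
```

```text
side t 6.90 23 xyz [ 0.0584 -0.0235  0.0918] r 0.0278 phi 1.283 [1.19 1.40] -> drum~2.512
top t 6.95 20 xyz [ 0.0568 -0.0301  0.0906] r 0.0266 phi 1.317 [1.25 1.37] -> drum~2.546
```

Emit:
{"op": "drive_tool", "data": {"plan": [[0,0,0,0,0,0,-1],[0,0,0,0,0,0,-1],[0,0,0,0,0,0,-1],[0,0,0,0,0,0,-1],[0,0,0,0,0,0,-1],[0,0,0,0,0,0,-1],[0,0,0,0,0,0,-1],[0,0,0,0,0,0,-1]]}}

```text
t: 7.8
tcp_pos: [0.492, 0.0459, 0.1043]
tool_rot: [0.986, -0.168, -0.0, -0.0]
force: [-2.8, 0.2, 8.8]
finger_gap: -0.0
gripper_force: 4.7
```

```bash
python3 drum.py side top
```

```text
side t 7.80 21 xyz [ 0.0524 -0.0235  0.0925] r 0.0277 phi 1.492 [1.40 1.64] -> drum~2.721
top t 7.85 23 xyz [ 0.0512 -0.0308  0.091 ] r 0.0261 phi 1.526 [1.45 1.57] -> drum~2.755
```

Drop now: lift straight up fast.

Emit:
{"op": "drive_tool", "data": {"plan": [[0,0,-0.04,0,0,0,-1],[0,0,-0.03,0,0,0,-1],[0,0,0,0,0,0,-1],[0,0,0,0,0,0,-1],[0,0,0,0,0,0,-1],[0,0,0,0,0,0,-1],[0,0,0,0,0,0,-1],[0,0,0,0,0,0,-1],[0,0,0,0,0,0,-1],[0,0,0,0,0,0,-1]]}}

```text
t: 8.9
tcp_pos: [0.4925, 0.0457, 0.1737]
tool_rot: [0.986, -0.168, -0.0, 0.0]
force: [0.1, 0.2, 0.9]
finger_gap: 0.001
gripper_force: 0.0
```

```bash
python3 drum.py side top; python3 rel.py
```

```text
side t 8.90 17 xyz [ 0.046  -0.0239  0.0924] r 0.0275 phi 1.683 [1.59 1.80] -> drum~2.912
top t 8.95 18 xyz [ 0.0462 -0.0317  0.0918] r 0.0271 phi 1.712 [1.67 1.74] -> drum~2.941
t 9.0 tcp [0.4925 0.0457 0.1738] F [-0.61  0.24  0.08] gap 0.0034035208938302465 yaw -19.394914831683238 zax [ 0.  0. -1.]
to pad (tool) [-0.0008  0.0002  0.0633]
```

Emit:
{"op": "drive_tool", "data": {"plan": [[0.012,-0.04,0,0,0,0,-1],[0.012,-0.04,0,0,0,0,-1],[0,-0.02,0,0,0,0,-1],[0,0,0.03,0,0,0,-1],[0,0,0.03,0,0,0,-1],[0,0,0.006,0,0,0,-1],[0,0,0,0,0,0,-1],[0,0,0,0,0,0,-1]]}}

```text
t: 9.8
tcp_pos: [0.5491, 0.1319, 0.1087]
tool_rot: [0.986, -0.169, 0.001, -0.0]
force: [-0.4, -0.3, 0.5]
finger_gap: -0.001
gripper_force: 0.0
```

```bash
python3 drum.py side
python3 - <<'E'
from h import *
w=snap('wrist');b=snap('side')
cv2.imwrite('pics/k.png',np.hstack([cv2.resize(w['image'],(400,300)),cv2.resize(b['image'][160:280,190:350],(400,300),interpolation=2)])[:,:,::-1])
E
```

```text
side t 9.80 16 xyz [ 0.0415 -0.0238  0.0905] r 0.0268 phi 1.863 [1.77 2.00] -> drum~3.092
```

View pics/k.png

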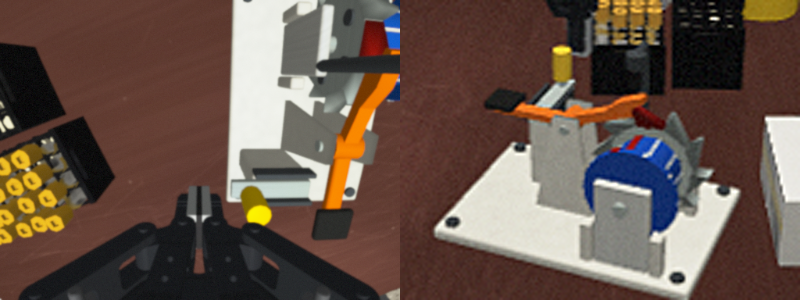

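Emit:
{"op": "drive_tool", "data": {"plan": [[0,0,0,0,0,0,-1],[0,0,0,0,0,0,-1],[0,0,0,0,0,0,-1],[0,0,0,0,0,0,-1],[0,0.005,0,0,0,0,-1],[0,0.005,0,0,0,0,-1],[0,0.005,0,0,0,0,-1],[0,0.005,0,0,0,0,-1],[0,0,0,0,0,0,-1]]}}

```text
t: 10.85
tcp_pos: [0.5415, 0.1127, 0.1078]
tool_rot: [0.986, -0.169, -0.0, -0.0]
force: [-0.5, 0.6, 0.3]
finger_gap: 0.002
gripper_force: 0.1
```

```bash
python3 drum.py side top
```

```text
side t 10.85 15 xyz [ 0.0401 -0.0246  0.091 ] r 0.0274 phi 1.905 [1.77 1.97] -> drum~3.134
top t 10.90 18 xyz [ 0.0402 -0.0284  0.0907] r 0.0277 phi 1.937 [1.89 1.96] -> drum~3.166
```

Drum settled at about 3.15. Push the keeper.

Emit:
{"op": "drive_tool", "data": {"plan": [[0,0.003,0,0,0,0,-1],[0,0.003,0,0,0,0,-1],[0,0.003,0,0,0,0,-1],[0,0.003,0,0,0,0,-1],[0,0,0,0,0,0,-1]]}}

```text
t: 11.45
tcp_pos: [0.5377, 0.1015, 0.1079]
tool_rot: [0.986, -0.169, 0.0, 0.0]
force: [0.0, 1.5, 0.4]
finger_gap: -0.001
gripper_force: 0.6
```

Emit:
{"op": "drive_tool", "data": {"plan": [[0,0.002,0,0,0,0,-1],[0,0.001,0,0,0,0,-1],[0,0.001,0,0,0,0,-1],[0,0,0,0,0,0,-1]]}}

```text
t: 11.85
tcp_pos: [0.5364, 0.098, 0.1079]
tool_rot: [0.986, -0.168, 0.0, 0.0]
force: [1.3, 1.5, 0.4]
finger_gap: 0.003
gripper_force: 1.0
```

Emit:
{"op": "drive_tool", "data": {"plan": [[0,0.001,0,0,0,0,-1],[0,0.001,0,0,0,0,-1],[0,0.001,0,0,0,0,-1],[0,0,0,0,0,0,-1]]}}

```text
t: 12.25
tcp_pos: [0.5357, 0.0957, 0.1079]
tool_rot: [0.986, -0.169, 0.0, -0.001]
force: [1.8, 4.1, 0.9]
finger_gap: 0.003
gripper_force: 2.4
```

```bash
cat > kn.py <<'E'
from h import *
d=snap('side');W=world(d);hsv=cv2.cvtColor(d['image'],cv2.COLOR_RGB2HSV)
t=np.radians(-19.4);R=np.array([[np.cos(t),-np.sin(t)],[np.sin(t),np.cos(t)]])
L=W.copy();L[...,:2]=(W[...,:2]-[.5653,.0199])@R
m=(abs(L[...,0]+.054)<.03)&(abs(L[...,1]-.05)<.04)&(hsv[...,0]>22)&(hsv[...,0]<35)&(hsv[...,1]>150)&(L[...,2]>.1)&(L[...,2]<.13)
print('knob',m.sum(),np.round(np.median(L[m],0),4),np.round(L[m].min(0),4),np.round(L[m].max(0),4))
m=(abs(L[...,0]+.078)<.014)&(abs(L[...,1])<.015)&(hsv[...,2]<70)&(L[...,2]>.08)&(L[...,2]<.105)
if m.sum():print('pad z',np.median(L[m][:,2]),m.sum())
save(d,'kn_%d.png'%(d['s']['t']*100),(180,160,340,280),4)
s=manip.sense()
print('tool tens',(np.array(s['tcp_pos'])[:2]-[.5653,.0199])@R,s['force'])
E
python3 kn.py
```

```text
knob 60 [-0.0516  0.0351  0.111 ] [-0.0583  0.0308  0.1   ] [-0.0443  0.0454  0.1175]
pad z 0.09689495035480475 92
tool tens [-0.05310354  0.0616961 ] [ 1.02028005  4.07026659 -0.44009266]
```

Emit:
{"op": "drive_tool", "data": {"plan": [[0,0.001,0,0,0,0,-1],[0,0.001,0,0,0,0,-1],[0,0.001,0,0,0,0,-1],[0,0,0,0,0,0,-1]]}}

```text
t: 12.7
tcp_pos: [0.5357, 0.0952, 0.1081]
tool_rot: [0.985, -0.17, 0.001, -0.003]
force: [3.7, 14.1, 0.1]
finger_gap: 0.0
gripper_force: 7.1
```

```bash
python3 kn.py
```

```text
knob 59 [-0.0508  0.0355  0.111 ] [-0.0587  0.031   0.1002] [-0.044   0.0482  0.1177]
pad z 0.09691617748119585 93
tool tens [-0.05298666  0.06123214] [ 4.073021   13.3808058  -0.73141758]
```

The force rose to 14 N with the knob no longer moving, so the keeper is on its stop. Back off and rise.

Emit:
{"op": "drive_tool", "data": {"plan": [[0,-0.01,0,0,0,0,-1],[0,-0.02,0,0,0,0,-1],[0,0,-0.04,0,0,0,-1],[0,0,-0.04,0,0,0,-1],[0,0,0,0,0,0,-1],[0,0,0,0,0,0,-1],[0,0,0,0,0,0,-1]]}}

```text
t: 13.45
tcp_pos: [0.5431, 0.1203, 0.1868]
tool_rot: [0.986, -0.168, -0.001, 0.001]
force: [0.7, -0.3, -0.7]
finger_gap: -0.002
gripper_force: 0.0
```

```bash
python3 drum.py; python3 kn.py; ls pics
```

```text
side t 13.45 13 xyz [ 0.0397 -0.0243  0.0916] r 0.0274 phi 1.922 [1.79 2.02] -> drum~3.151
top t 13.50 17 xyz [ 0.0404 -0.0292  0.0899] r 0.0268 phi 1.946 [1.89 2.01] -> drum~3.176
knob 55 [-0.0514  0.0349  0.1109] [-0.0591  0.0317  0.1008] [-0.0444  0.0447  0.1179]
pad z 0.0967373571154827 94
tool tens [-0.05417913  0.08757726] [-0.2614129  -1.09050869 -0.77553071]
a.png
k.png
kn_1225.png
kn_1270.png
kn_1355.png
s2.png
side.png
top.png
w1.png
```

```bash
python3 -c "
from station import manip;print(manip.sign_off())"
```

```text
the job is handed in; nothing more can be done
None
```

The job is handed in, with no verdict returned: by camera the red tooth rests on the pawl (drum about 3.15 rad), the pawl is home, the keeper is home on its stop, the highest pad force I read was about 10 N, and the arm is clear at about 13.5 s.

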